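# Unclip the finned modules from the test rail and row them up on the shelf

## Task

Pull the two modules with finned heat-sink tops off the test rail, against their sprung catches, and stand them upright on the low riser shelf next to the finned module already standing there, so that the three make one neat straight row along the shelf: side by side, squared up, front faces lined up, with less than a finger's width between neighbours. Leave the two plain modules clipped on the rail and do not disturb the module already on the shelf, the jar, the spray can, the mug, the tin or the bottle.

Things in the scene. Friction and masses are not known exactly. Their poses are not given: they have to be found in the camera images.
- rail: fixed test rail: plate 130 (x) by 220 mm (y), 12 thick, rail 35 wide, 15 high along y. Four modules 6 mm apart at y = -69, -23, 23, 69 mm stand on the plate (z = 12 mm), axes parallel to it. Black sprung catches (up to z = 32 mm) before and behind each hook its ridges: about 14 N straight up frees it; clear of catch and rail after 16 mm. Origin: centre of underside
- finned_a: grey module with a 5-finned aluminium heat sink on top, clipped on the rail at the start. 70 mm deep (x), 40 wide (y), 114 tall, 0.22 kg. Foot slot 37 mm wide along y straddles the rail, with detent ridges outside. 70 deep up to z = 40 mm; upper part 46 deep, 40 wide from z = 40 to 100 mm: grip it across its 46 mm (x). Fins z = 100 to 114. Origin: centre of underside, z up
- finned_b: the second finned module clipped on the rail at the start; sizes, axes and origin as finned_a
- finned_spare: a third finned module, standing at one end (either end) of the shelf from the start, its x along the shelf's x; the row is built on from it, towards the jar. Sizes, axes and origin as finned_a. Not to be moved
- plain_a: plain grey module on the rail: foot and body as finned_a, but a flat top at 100 mm with a round black dial, 108 mm tall in all. Stays on the rail. Origin: centre of underside, z up
- plain_b: the second plain module with a dial, on the rail; as plain_a
- shelf: fixed low plywood riser shelf: board 130 (x) by 270 mm (y), flat top 60 mm above the origin, nothing above it; 14 mm high lip along its +x edge (inner face x = 57 mm). The row runs along its y. finned_spare stands at one end (y about +96 or -96 mm, x about 0), the jar at the other. Origin: centre, at bench height
- jar: capped jar, 58 mm diameter, 75 mm tall, at the other end of the shelf. Origin: centre of the underside. Not to be moved
- spray_can: upright spray can, 52 mm diameter, 150 mm tall, on the bench between rail and shelf. Origin: centre of the underside. Not to be moved
- mug: blue mug, 80 mm diameter, 90 mm tall, on the bench. Origin: centre of the underside. Not to be moved
- paste_tin: squat round capped tin, 56 mm diameter, 65 mm tall, on the bench just behind (+x of) the rail. Origin: centre of the underside. Not to be moved
- flux_bottle: small bottle, 36 mm diameter, 80 mm tall, on the bench near the robot. Origin: centre of the underside. Not to be moved

How it is judged:
By the outcome, as a careful person would: the job done as asked, in the order asked, and still so for the second after the job is handed in, with the robot touching nothing.
It also fails if it takes over 64 s, if anything falls off the work surface, if the arm or the gripper's body presses on something with over 40 N, if the wrist force passes 120 N, or if a joint passes its speed limit or range.

## Robot

A 6-joint arm with a two-finger parallel gripper is mounted at the origin on the work surface. World frame = base frame: x ahead of the robot, y to its left, z up, the work surface at z = 0. Lengths are in m, angles in rad, forces in N, time in s.
With the tool pointing down it reaches from about 0.25 to 0.775 m from the base axis. Payload 4 kg.
Tool frame: the origin (TCP) lies on the centre line of the jaws, within the pads' length; the fingertips stand ahead of it and the grasp point (between the pads) lies 8 mm behind it (arm.nose_length is the z of the fingertips in the tool frame, in m); z points along the fingers, y is the line along which they close (so a half turn about z gives the same grasp; the last joint's range is limited). The gripper opens to 94 mm and grips with 3 to 60 N. Pads are 16 mm wide; open, the fingers measure 119 mm over their backs; the gripper's body (75 mm by 177 mm) begins 78 mm behind the grasp point.
Start: joints at [-1.278, 0.087, 1.371, -0, 1.684, -0.103], TCP at [0.212, -0.507, 0.217] pointing down, gripper open.
Joint ranges: [-3.1, 3.1], [-0.76, 2.03], [0.27, 2.55], [-1.08, 4.22], [0.17, 2.65], [-2.57, 2.57]. Speed limits (rad/s): [2.79, 2.79, 3.14, 3.14, 3.14, 3.14].

## Interface

Orientations are given as a unit quaternion [w, x, y, z].
In Python, from station import arm gives the robot as it stands.
- The arm moves only by the tool step_arm, never from a script. Its argument "series" is a list of rows, each a list of 5 numbers: the shift along the tool's x, y, z in cm, then the turn about the tool's z in degrees, then the opening, from 0 (shut) to 1 (fully open). A call has exactly 8 rows; each row is the pose to reach, as a shift and turn from the pose commanded when the call began, along the tool's axes at that moment; what a row does not reach only later rows make up. A row lasts 1/12 s, in which the tool goes at most 41.7 mm and 7.16 degrees, less where a joint would pass 70% of its speed; a pose out of reach is approached as far as the arm can. A call with a gripper value outside its range is refused whole. The fingers move at their own pace and stop on an object; the grip force is fixed at half the most. Time passes only in rows, so rows that repeat a pose let the fingers close, or fill a call up. It gives the time, the measured TCP pose, the force, the opening and the grip force at its end, in the units of the state.
- arm.state(): the state, without advancing time (a new reading comes with each control period).
- arm.get_image(name): name is "scene" or "top" or "wrist"; returns a dict with "pixels" (420x560x3 uint8, blue, green, red), "camera_matrix" (3x3 intrinsics, pixels), "k1" (the pictures are not rectified: a ray, as slopes to the right and down, at radius r is drawn at 1 + k1 r^2 times it, then the intrinsics apply), "rvec" (rotation vector, rad) and "tvec" (3), from world to camera coordinates, as OpenCV has them. Camera axes: x right, y down, z forward; pixel columns grow to the right and rows downward; lengths in m; the calibration is good to about 2 mm. A picture is of the moment at which its call begins. There is no depth.
- arm.job_done(): hands the job in; it is judged then, once.
Trained networks look in a picture, given as the dict that the camera call returned (one of the last four; its "shot" number tells which), for a name from the list of things; names that differ only in an ending like _2 or _b are one class to them, and where a whole thing is asked for, a point or a joint stands for the part that bears it (a point fixed in the world has none). Each returns a list of dicts, best first, with "p" (0 to 1); they miss things now and then, are a little off and sometimes report something else, mostly with a low value. They report only what shows in the picture. A call takes as long as a camera call.
- arm.boxes_of(picture, thing): "pixel" ([row, column] in pixels, amid what is visible of it).
- arm.regions_of(picture, thing): "region" (420x560 bool, what is visible of it) and "pixel" ([row, column] in pixels, amid what is visible of it).
The state is a dict: "time": time; "joint_positions": joint angles; "joint_vel": joint speeds; "tau": joint torques, N m; "eef_pos": TCP position; "tool_rot": TCP orientation; "force": force on the tool from outside, world axes, zero at the start; "ft_torque": the same for the moment, N m; "finger_gap": opening from 0.0 (shut) to 1.0 (fully open); "grasp_force": force on a finger pad.
Only numpy, scipy, OpenCV 4.12 (cv2) and the standard library are available. Lean on these libraries where they do the work, as an engineer would, in place of code of your own. Each camera call takes 0.05 s, during which the arm holds its last target. There are 200 camera calls.

## Working session

There is one attempt and no reset: what is moved stays moved. The work goes in short steps, Python scripts to look and compute and a tool call to move; the robot and the scene stay as the last step left them, time stands still between calls to the robot, and variables do not carry over. Pictures are saved under pics/ and viewed, at most 10 in all, crops included, and the job is handed in when it is done.

Besides the shell and the picture viewer there is one more tool, called after "Emit:" by a JSON object that holds its "method" and its "body". step_arm: Moves the arm, as the interface text tells. Its arguments: {"type":"object","properties":{"series":{"type":"array"}},"required":["series"]}

```bash
ls; mkdir -p pics; cat > h.py <<'E'
import numpy as np, cv2
from station import arm
def shot(n,f=None):
    p=arm.get_image(n)
    if f: cv2.imwrite('pics/'+f,p['pixels'])
    return p
def ray(p,pix):
    K=np.array(p['camera_matrix']);k=p['k1']
    d=np.array([(pix[1]-K[0,2])/K[0,0],(pix[0]-K[1,2])/K[1,1]])
    u=d.copy()
    for _ in range(30): u=d/(1+k*(u@u))
    R=cv2.Rodrigues(np.array(p['rvec'],float))[0];t=np.array(p['tvec'],float).ravel()
    return -R.T@t, R.T@np.array([u[0],u[1],1])
def at(p,pix,z):
    o,d=ray(p,pix); return o+d*(z-o[2])/d[2]
def proj(p,X):
    R=cv2.Rodrigues(np.array(p['rvec'],float))[0];t=np.array(p['tvec'],float).ravel()
    c=np.atleast_2d(X)@R.T+t; u=c[:,:2]/c[:,2:]
    u=u*(1+p['k1']*(u**2).sum(1))[:,None]; K=np.array(p['camera_matrix'])
    return u*[K[0,0],K[1,1]]+[K[0,2],K[1,2]]
E
python3 - <<'E'
from h import *
s=arm.state();print(s,arm.nose_length)
for n in('top','scene'):
    p=shot(n,n+'1.png');o,_=ray(p,[210,280]);print(n,o)
    for t in ['finned_a','plain_a','rail','shelf','jar','spray_can','mug','paste_tin','flux_bottle']:
        for d in arm.boxes_of(p,t):
            if d['p']>.3: print(t,round(d['p'],2),np.round(d['pixel']),at(p,d['pixel'],.1).round(3))
E
```

```text
pics
{'time': 0.0, 'joint_positions': array([-1.27809894e+00,  8.79836856e-02,  1.37221451e+00, -4.19305939e-05,
        1.68358929e+00, -1.03100947e-01]), 'joint_vel': array([ 0.00027213, -0.00256781, -0.00019454, -0.00037668,  0.00092272,
        0.00013351]), 'tau': array([ 4.89009781e-04, -3.40182924e+01, -3.02428436e+01,  7.18543259e-02,
        3.29327141e-02, -1.52680159e-04]), 'eef_pos': array([ 0.21188405, -0.50699603,  0.21530863]), 'tool_rot': array([-1.09051271e-03,  9.80481654e-01,  1.96607530e-01, -1.24618082e-04]), 'force': array([-0.5269755 , -0.32132601,  0.56898726]), 'ft_torque': array([0.00466608, 0.01769612, 0.0359627 ]), 'grasp_force': 0.0, 'finger_gap': 1.0008606028114304} 0.011
top [0.45274856 0.02426424 1.2851731 ]
finned_a 0.74 [206. 205.] [0.533 0.183 0.1  ]
finned_a 0.72 [209. 188.] [0.526 0.222 0.1  ]
plain_a 0.95 [212. 164.] [0.522 0.276 0.1  ]
plain_a 0.63 [210. 146.] [0.525 0.317 0.1  ]
shelf 0.76 [221. 388.] [ 0.502 -0.222  0.1  ]
jar 0.6 [232. 432.] [ 0.475 -0.322  0.1  ]
spray_can 0.92 [236. 278.] [0.468 0.022 0.1  ]
mug 0.57 [142. 288.] [0.677 0.001 0.1  ]
mug 0.56 [208. 190.] [0.529 0.217 0.1  ]
paste_tin 0.64 [164. 183.] [0.628 0.235 0.1  ]
paste_tin 0.46 [232. 429.] [ 0.475 -0.316  0.1  ]
flux_bottle 0.64 [260. 280.] [0.415 0.017 0.1  ]
flux_bottle 0.6 [211. 149.] [0.522 0.31  0.1  ]
scene [1.02722417 0.48602849 0.96897663]
finned_a 0.85 [264. 364.] [0.553 0.235 0.1  ]
finned_a 0.61 [248. 344.] [0.554 0.184 0.1  ]
plain_a 0.95 [295. 404.] [0.552 0.327 0.1  ]
plain_a 0.71 [278. 383.] [0.55  0.277 0.1  ]
rail 0.81 [308. 375.] [0.609 0.306 0.1  ]
shelf 0.85 [144. 220.] [ 0.547 -0.184  0.1  ]
jar 0.86 [ 98. 204.] [ 0.478 -0.322  0.1  ]
spray_can 0.68 [183. 310.] [0.484 0.031 0.1  ]
mug 0.98 [246. 234.] [0.701 0.036 0.1  ]
paste_tin 0.64 [316. 336.] [0.668 0.267 0.1  ]
flux_bottle 0.61 [179. 325.] [0.455 0.045 0.1  ]
```

```bash
python3 -c "
import cv2
a=cv2.imread('pics/top1.png');cv2.imwrite('pics/top1c.png',cv2.resize(a[110:300,110:470],None,fx=2.2,fy=2.2,interpolation=cv2.INTER_CUBIC))
b=cv2.imread('pics/scene1.png');cv2.imwrite('pics/scene1c.png',cv2.resize(b[60:360,150:450],None,fx=2,fy=2,interpolation=cv2.INTER_CUBIC))"
```

```text
(no output)
```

View pics/top1c.png

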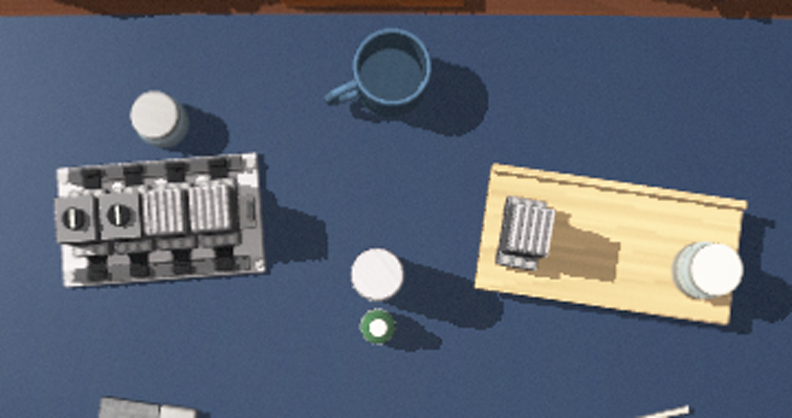

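View pics/scene1c.png

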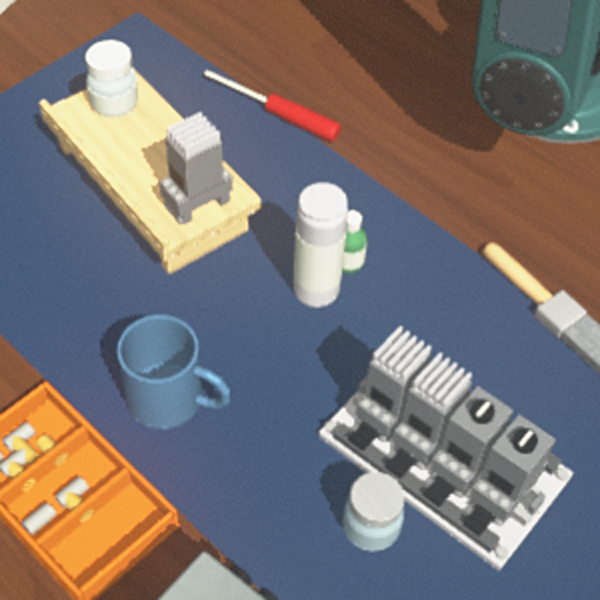

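The top crop shows the rail at left, with plain, plain, finned, finned from left to right (about 75, 120, 165, 210 px, row 215). The spare stands at the left (+y) end of the shelf at (525,230), the jar at the far end (710,270), and the spray can in between at (377,275). The scene crop confirms this. Next I'll get the wrist camera's mount and plan a move that looks down on the shelf.

```bash
cat >> h.py <<'E'
def tool(s=None):
    s=s or arm.state(); w,x,y,z=s['tool_rot']
    from scipy.spatial.transform import Rotation as Ro
    return Ro.from_quat([x,y,z,w]).as_matrix(), np.array(s['eef_pos'])
def plan(P,ang):   # target TCP world, tool-y angle in deg
    R,p=tool(); d=R.T@(np.array(P)-p)*100
    a=np.degrees(np.arctan2(R[1,1],R[0,1])); t=-(ang-a); t=(t+180)%360-180
    print('row',d.round(2),'turn',round(t,2),'| now',p.round(4),'ang',round(a,2))
E
python3 - <<'E'
from h import *
p=shot('wrist');R,e=tool();o,d=ray(p,[210,280]);print('cam in tool',R.T@(o-e),'axis',R.T@(d/np.linalg.norm(d)),p['camera_matrix'])
Rc=cv2.Rodrigues(np.array(p['rvec'],float))[0]; print((Rc@R).round(2))
plan([.42,-.2,.36],-8.6)
t=cv2.imread('pics/top1.png')
E
```

```text
cam in tool [ 7.05762460e-02 -1.49733225e-04 -1.67813722e-01] axis [-0.24774438  0.00787862  0.9687934 ] [[291.48156338   0.         277.8024903 ]
 [  0.         291.48156338 208.33640887]
 [  0.           0.           1.        ]]
[[-0.    1.   -0.  ]
 [-0.97 -0.   -0.24]
 [-0.24  0.    0.97]]
row [ 31.04 -20.35 -14.35] turn -58.72 | now [ 0.212  -0.5075  0.2165] ang -67.32
```

```bash
python3 -c "
from h import *
plan([.49,-.2,.27],-8.6)"
```

```text
row [ 37.5  -17.65  -5.35] turn -58.72 | now [ 0.212  -0.5075  0.2165] ang -67.32
```

Emit:
{"method": "step_arm", "body": {"series": [[3.5, -1.6, -1, -6, 1], [7, -3.3, -2, -12, 1], [10.5, -5, -3, -19, 1], [14, -6.6, -4, -26, 1], [17.5, -8.2, -5, -33, 1], [21, -9.9, -5.35, -40, 1], [24.5, -11.5, -5.35, -47, 1], [28, -13.2, -5.35, -54, 1]]}}

```text
time: 1.72
eef_pos: [0.4206, -0.2763, 0.2708]
tool_rot: [0.001, 0.783, 0.623, 0.0]
force: [0.5, -0.9, -0.7]
finger_gap: 1.0
grasp_force: 0.0
```

```bash
python3 -c "
from h import *
plan([.49,-.2,.27],-8.6)"
```

```text
row [9.   5.04 0.08] turn -4.39 | now [ 0.4206 -0.2763  0.2708] ang -12.99
```

Emit:
{"method": "step_arm", "body": {"series": [[3, 1.7, 0, -2, 1], [6, 3.4, 0, -4, 1], [9, 5, 0, -4.4, 1], [9, 5, 0, -4.4, 1], [9, 5, 0, -4.4, 1], [9, 5, 0, -4.4, 1], [9, 5, 0, -4.4, 1], [9, 5, 0, -4.4, 1]]}}

```text
time: 2.38
eef_pos: [0.4882, -0.2028, 0.2701]
tool_rot: [0.0, 0.761, 0.649, -0.0]
force: [-0.1, -0.4, -0.6]
finger_gap: 1.0
grasp_force: 0.0
```

```bash
python3 - <<'E'
from h import *
import pickle
p=shot('wrist');pickle.dump(p,open('w1.pkl','wb'))
cv2.imwrite('pics/w1.png',cv2.resize(p['pixels'],(800,600),interpolation=cv2.INTER_CUBIC))
E
```

```text
(no output)
```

View pics/w1.png

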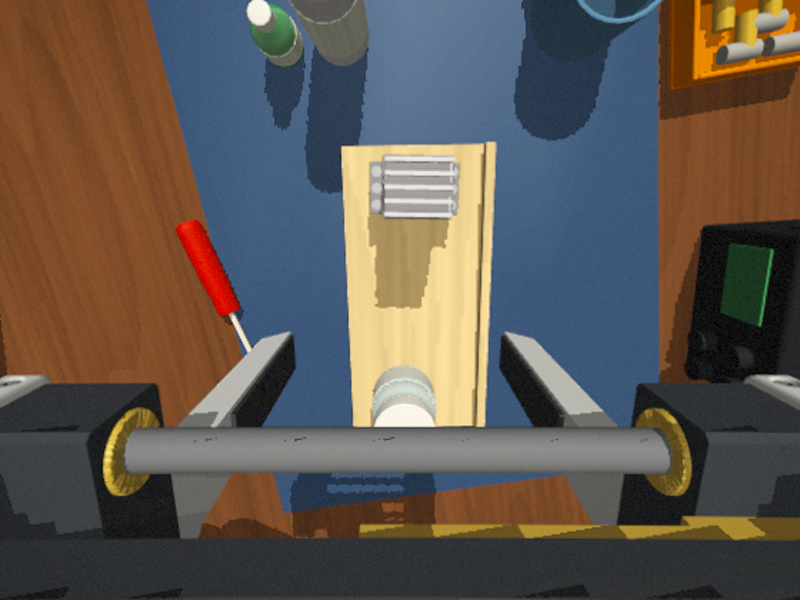

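The wrist view looks straight down on the shelf. Its +y end is at row 147 (columns 342 to 495), the spare's fins cover columns 383 to 458 and rows 155 to 217, and the lip is on the right. I'll zoom in on the spare for exact corners.

```bash
python3 - <<'E'
import cv2
a=cv2.imread('pics/w1.png')
import pickle;p=pickle.load(open('w1.pkl','rb'))['pixels']
cv2.imwrite('pics/w1z.png',cv2.resize(p[94:166,234:354],None,fx=6.5,fy=6.5,interpolation=cv2.INTER_LINEAR))
E
```

```text
(no output)
```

View pics/w1z.png

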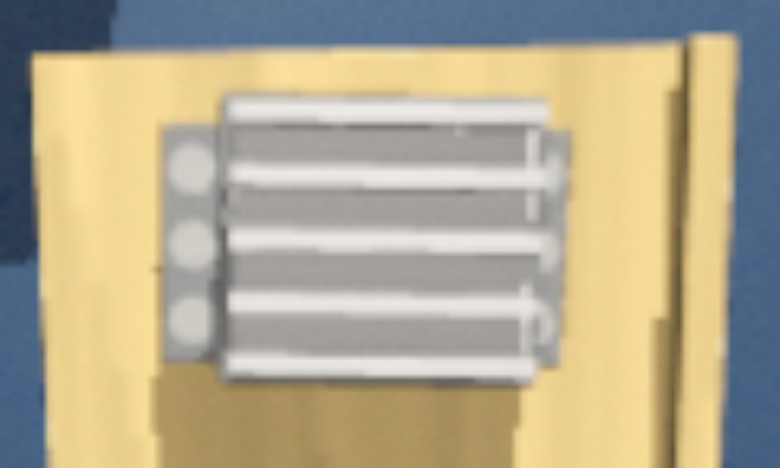

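```bash
cat >> h.py <<'E'
from scipy.optimize import least_squares
def fit(p,pix,L,x0,z0):  # pix (col,row), L local points
    L=np.array(L,float);pix=np.array(pix,float)
    def W(v):
        c,s=np.cos(v[2]),np.sin(v[2]); return np.c_[v[0]+c*L[:,0]-s*L[:,1],v[1]+s*L[:,0]+c*L[:,1],z0+L[:,2]]
    r=least_squares(lambda v:(proj(p,W(v))-pix).ravel(),x0,loss='soft_l1')
    print('x,y',r.x[:2].round(4),'yaw',np.degrees(r.x[2]).round(2),'res px',(proj(p,W(r.x))-pix).round(1).tolist()); return r.x
E
python3 - <<'E'
from h import *
import pickle;p=pickle.load(open('w1.pkl','rb'))
c=lambda q:[[234+(x+.5)/6.5-.5,94+(y+.5)/6.5-.5] for x,y in q]
F=[(-.023,.02,.114),(.023,.02,.114),(-.023,-.02,.114),(.023,-.02,.114),(-.035,.02,.04),(-.035,-.02,.04),(.035,.02,.04),(.035,-.02,.04)]
Q=c([(224,95),(547,98),(226,380),(535,383),(165,127),(165,360),(570,130),(558,362)])
a=fit(p,Q,F,[.51,-.13,-.15],.06); fit(p,Q[:4],F[:4],[.51,-.13,-.15],.06); fit(p,Q[4:],F[4:],[.51,-.13,-.15],.06)
S=[(-.065,.135,.06),(.065,.135,.074),(.057,.135,.074)]
Q=c([(32,55),(738,37),(690,37)])+[[342.5/800*560+0,147/1.4286]]
b=fit(p,Q[:3],S,[.5,-.22,-.15],0)
# lower lip inner / left edge points (800 px scale)
E
```

```text
x,y [ 0.5134 -0.1315] yaw -9.6 res px [[-1.4, -1.9], [2.6, -1.9], [-1.7, 1.7], [2.3, 1.7], [-0.8, -0.5], [-0.5, 0.7], [0.4, -0.4], [0.6, 0.9]]
x,y [ 0.513  -0.1319] yaw -9.8 res px [[-1.8, -1.5], [2.2, -1.2], [-2.2, 2.1], [1.8, 2.3]]
x,y [ 0.5135 -0.1314] yaw -9.58 res px [[-0.7, -0.6], [-0.4, 0.5], [0.5, -0.5], [0.7, 0.8]]
x,y [ 0.5026 -0.2298] yaw -8.35 res px [[-0.5, 0.0], [-0.0, -0.0], [0.5, 0.1]]
```

```bash
python3 - <<'E'
from h import *
import pickle;p=pickle.load(open('w1.pkl','rb'))
im=p['pixels'].astype(int); m=(im[:,:,2]-im[:,:,0])>25
L=[];Rr=[]
for r in list(range(112,225,3)):
    row=m[r,225:360]; i=np.where(row)[0]; L.append(at(p,[r,225+i[0]-.5],.06)[:2]); Rr.append(at(p,[r,225+i[-1]+.5],.074)[:2])
for A in(L,Rr):
    A=np.array(A);k=np.polyfit(A[:,1],A[:,0],1);e=A[:,0]-np.polyval(k,A[:,1]);ok=abs(e)<.0015;k=np.polyfit(A[ok,1],A[ok,0],1)
    print('yaw',-np.degrees(np.arctan(k[0])),'x at y=-.2',np.polyval(k,-.2),ok.sum(),e.std())
g=cv2.cvtColor(p['pixels'],cv2.COLOR_BGR2GRAY).astype(float)
# fin lines: subpixel bright centroid per column
for r0 in (111,121,131,140,150):
    P=[]
    for c in range(271,314):
        w=g[r0-3:r0+4,c]; w=np.clip(w-np.median(w),0,None); 
        if w.sum(): P.append(at(p,[r0-3+(w*np.arange(7)).sum()/w.sum(),c],.174)[:2])
    P=np.array(P);k=np.polyfit(P[:,0],P[:,1],1);print('fin yaw',np.degrees(np.arctan(k[0])).round(2),np.polyval(k,.5133).round(4),(P[:,1]-np.polyval(k,P[:,0])).std())
R,e=tool();plan([.49,.17,.27],4.8);plan([.49,-.2,.27],4.8)
E
```

```text
yaw -8.238112847436156 x at y=-.2 0.4415333010757689 38 0.00037189498137749565
yaw -8.157066486346508 x at y=-.2 0.5730135482413148 38 0.0003585404386721272
fin yaw -9.98 -0.1146 0.00010807014809070527
fin yaw -10.25 -0.1229 9.540089833292472e-05
fin yaw -10.27 -0.1314 0.00010718592348209353
fin yaw -10.22 -0.1398 7.724423776991345e-05
fin yaw -10.04 -0.1481 0.00010241420111585217
row [36.84 -5.69  0.  ] turn -13.85 | now [ 0.4882 -0.2028  0.2701] ang -9.05
row [0.3  0.13 0.01] turn -13.85 | now [ 0.4882 -0.2028  0.2701] ang -9.05
```

The shelf's yaw is −8.2°, and the spare stands at (0.5133, −0.1314) with a yaw of about −10°. Now to the rail.

Emit:
{"method": "step_arm", "body": {"series": [[4, -0.8, 0, -2, 1], [8, -1.6, 0, -4, 1], [12, -2.4, 0, -6, 1], [16, -3.2, 0, -8, 1], [20, -4.2, 0, -10, 1], [24, -5.2, 0, -12, 1], [28, -6.2, 0, -13.8, 1], [32, -7.2, 0, -13.8, 1]]}}

```text
time: 3.1
eef_pos: [0.4669, 0.1265, 0.2704]
tool_rot: [0.0, 0.677, 0.736, 0.0]
force: [1.2, 0.1, 0.8]
finger_gap: 1.0
grasp_force: 0.0
```

Emit:
{"method": "step_arm", "body": {"series": [[2, 0, 0, 0, 1], [4, 0, 0, 0, 1], [4, 0, 0, 0, 1], [4, 0, 0, 0, 1], [4, 0, 0, 0, 1], [4, 0, 0, 0, 1], [4, 0, 0, 0, 1], [4, 0, 0, 0, 1]]}}

```text
time: 3.77
eef_pos: [0.4642, 0.1644, 0.27]
tool_rot: [0.0, 0.677, 0.736, -0.0]
force: [0.5, -0.5, -0.2]
finger_gap: 0.998
grasp_force: 0.0
```

```bash
python3 - <<'E'
from h import *
import pickle
p=shot('wrist');pickle.dump(p,open('w2.pkl','wb'))
c=proj(p,[[.53,.2,.12]])[0];print(c,arm.state()['eef_pos'])
c0=int(c[0])-100;r0=max(0,int(c[1])-80);print(c0,r0)
cv2.imwrite('pics/w2z.png',cv2.resize(p['pixels'][r0:r0+150,c0:c0+200],None,fx=4,fy=4,interpolation=cv2.INTER_LINEAR))
E
```

```text
[340.10212284 173.48309742] [0.46422097 0.16458424 0.27001279]
240 93
```

View pics/w2z.png

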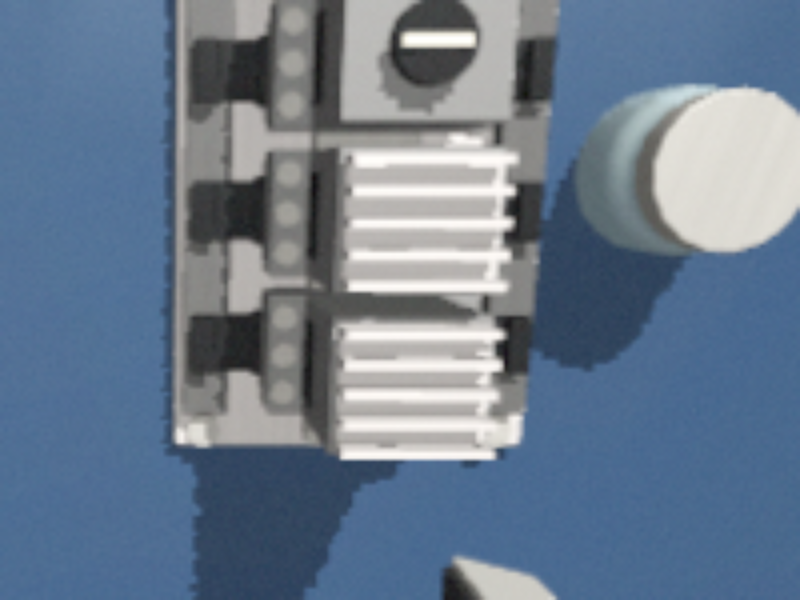

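```bash
python3 - <<'E'
from h import *
import pickle;p=pickle.load(open('w2.pkl','rb'))
c=lambda q:[[240+(x+.5)/4-.5,93+(y+.5)/4-.5] for x,y in q]
F=[(s*.0213,.0168-.0084*i,.114) for s in(-1,1) for i in range(5)]+[(-.035,.02,.04),(-.035,-.02,.04)]
A=c([(350,160),(350,191),(349,224),(347,256),(345,287),(518,159),(515,191),(514,224),(511,256),(509,287),(268,152),(268,275)])
B=c([(343,336),(342,366),(341,396),(340,426),(339,455),(503,336),(501,366),(499,397),(497,426),(496,455),(262,290),(262,412)])
a=fit(p,A,F,[.53,.2,.08],.012);b=fit(p,B,F,[.53,.18,.08],.012)
fit(p,A[:10],F[:10],a,.012);fit(p,B[:10],F[:10],b,.012)
fit(p,A[10:]+B[10:],[(-.035,.043,.04),(-.035,.003,.04),(-.035,-.003,.04),(-.035,-.043,.04)],a,.012)
# plate: left edge & bottom corners z=.012
fit(p,c([(175,443),(521,441)]),[(-.065,-.11,.012),(.065,-.11,.012)],[.53,.27,.08],0)
print(np.degrees(np.arctan2(*(a-b)[:2])), np.hypot(*(a-b)[:2]))
E
```

```text
x,y [0.5326 0.2271] yaw 4.95 res px [[0.4, -0.5], [0.1, 0.1], [0.0, 0.1], [0.2, 0.2], [0.4, 0.5], [-0.3, -0.5], [-0.1, -0.1], [-0.5, -0.1], [-0.3, 0.0], [-0.4, 0.3], [0.7, -0.4], [0.0, 0.4]]
x,y [0.5361 0.1815] yaw 4.62 res px [[0.2, -0.5], [0.1, -0.2], [0.0, -0.0], [-0.0, 0.0], [-0.1, 0.2], [-0.0, -0.4], [-0.1, -0.1], [-0.2, -0.2], [-0.3, 0.1], [-0.6, 0.3], [1.2, 1.0], [0.4, 0.3]]
x,y [0.5326 0.2271] yaw 4.83 res px [[0.5, -0.6], [0.2, 0.1], [0.1, 0.0], [0.3, 0.2], [0.4, 0.4], [-0.2, -0.4], [-0.1, -0.1], [-0.4, -0.1], [-0.3, 0.1], [-0.4, 0.3]]
x,y [0.5362 0.1814] yaw 4.84 res px [[0.2, -0.3], [0.2, -0.0], [0.1, 0.1], [0.1, 0.2], [0.1, 0.4], [0.0, -0.4], [-0.0, -0.1], [-0.1, -0.2], [-0.1, 0.1], [-0.4, 0.3]]
x,y [0.5336 0.2046] yaw 4.73 res px [[0.0, -0.9], [-0.7, -0.0], [0.7, 0.8], [-0.0, 0.1]]
x,y [0.5303 0.252 ] yaw 5.07 res px [[-0.2, 0.0], [0.2, 0.0]]
-4.4117390579584495 0.04577113896678559
```

```bash
python3 -c "
from h import *
plan([.5362,.1814,.084],4.8)"
```

```text
row [ 1.08  7.31 18.6 ] turn -0.02 | now [0.4642 0.1646 0.27  ] ang 4.78
```

Emit:
{"method": "step_arm", "body": {"series": [[0.5, 3.6, 0, 0, 0.8], [1.1, 7.3, 1, 0, 0.78], [1.1, 7.3, 4.5, 0, 0.78], [1.1, 7.3, 7.5, 0, 0.78], [1.1, 7.3, 10.5, 0, 0.78], [1.1, 7.3, 12, 0, 0.78], [1.1, 7.3, 12, 0, 0.78], [1.1, 7.3, 12, 0, 0.78]]}}

```text
time: 4.48
eef_pos: [0.5354, 0.1822, 0.1492]
tool_rot: [-0.001, 0.677, 0.736, -0.001]
force: [0.9, 0.5, 0.8]
finger_gap: 0.777
grasp_force: 0.0
```

```bash
python3 -c "
from h import *
plan([.5362,.1814,.084],4.8)
p=shot('wrist')
cv2.imwrite('pics/w3.png',p['pixels'])"
```

```text
row [-0.08  0.08  6.52] turn 0.05 | now [0.5354 0.1822 0.1492] ang 4.85
```

View pics/w3.png

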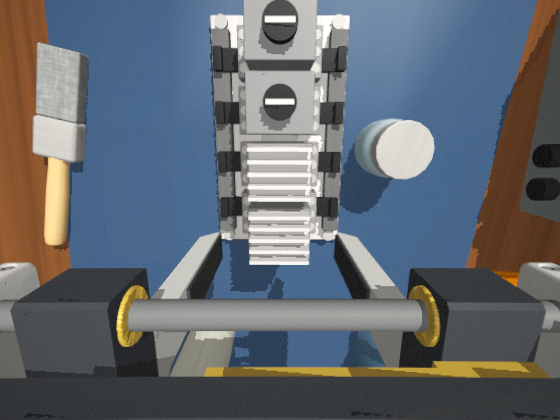

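The jaws are centred on the near finned module, with its fins at columns 250–309 and the fingers at about 220 and 337. Next: descend, close and pull.

Emit:
{"method": "step_arm", "body": {"series": [[0, 0.1, 2, 0, 0.78], [-0.1, 0.1, 4, 0, 0.78], [-0.1, 0.1, 6, 0, 0.78], [-0.1, 0.1, 6.5, 0, 0.78], [-0.1, 0.1, 6.5, 0, 0.6], [-0.1, 0.1, 6.5, 0, 0.3], [-0.1, 0.1, 6.5, 0, 0.2], [-0.1, 0.1, 6.5, 0, 0.2]]}}

```text
time: 5.2
eef_pos: [0.5382, 0.182, 0.0872]
tool_rot: [0.001, 0.676, 0.737, 0.002]
force: [-1.5, -0.5, 2.2]
finger_gap: 0.532
grasp_force: 1.8
```

Emit:
{"method": "step_arm", "body": {"series": [[0, 0, 0, 0, 0.2], [0, 0, 0, 0, 0.2], [0, 0, -0.3, 0, 0.2], [0, 0, -0.6, 0, 0.2], [0, 0, -0.9, 0, 0.2], [0, 0, -1.2, 0, 0.2], [0, 0, -1.6, 0, 0.2], [0, 0, -2, 0, 0.2]]}}

```text
time: 5.87
eef_pos: [0.5375, 0.1818, 0.1065]
tool_rot: [0.001, 0.676, 0.737, 0.001]
force: [0.3, -0.3, -1.5]
finger_gap: 0.487
grasp_force: 30.0
```

Emit:
{"method": "step_arm", "body": {"series": [[0, 0, -2, 0, 0.2], [0, 0, -5, 0, 0.2], [0, 0, -8, 0, 0.2], [0, 0, -11, 0, 0.2], [0, 0, -14, 0, 0.2], [0, 0, -14.5, 0, 0.2], [0, 0, -14.5, 0, 0.2], [0, 0, -14.5, 0, 0.2]]}}

```text
time: 6.53
eef_pos: [0.5366, 0.1817, 0.2493]
tool_rot: [-0.0, 0.676, 0.737, -0.0]
force: [-0.0, -0.3, -3.6]
finger_gap: 0.488
grasp_force: 30.0
```

```bash
python3 - <<'E'
from h import *
a=np.radians(-9.2);u=-np.array([-np.sin(a),np.cos(a)]) # row dir toward jar
for k in(1,2): print(k,np.array([.5133,-.1314])+u*.0447*k)
T=np.array([.5133,-.1314])+u*.0447
plan([*T,.25],-9.4)
p=shot('wrist','w4.png');s=shot('scene')
cv2.imwrite('pics/w4s.png',np.hstack([p['pixels'][:300,100:460],s['pixels'][100:400,200:500]]))
E
```

```text
1 [ 0.50615331 -0.17552499]
2 [ 0.49900662 -0.21964998]
row [-35.33  -6.07  -0.06] turn 14.28 | now [0.5366 0.1817 0.2493] ang 4.88
```

View pics/w4s.png

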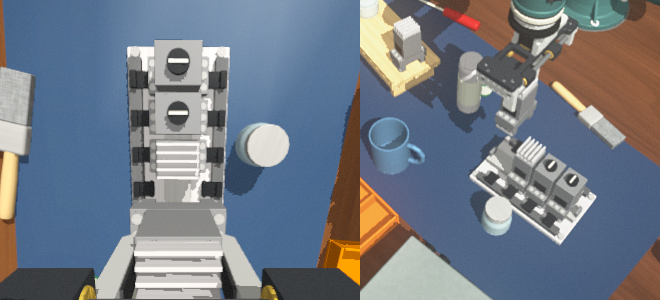

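The module is off the rail (its slot is empty) and held between the fingers, and the other modules are still clipped on. I'll check numerically how the held fins sit against the no-slip prediction.

```bash
cat > held.py <<'E'
from h import *
from scipy.signal import find_peaks
def held(p,gz=.080,save=None):
    R,e=tool(); g=cv2.cvtColor(p['pixels'],cv2.COLOR_BGR2GRAY).astype(float)
    for mx in(-.014,0,.014):
        pts=[]
        for i in range(5):
            t=np.array([.0168-.0084*i,mx,-.008-(.114-gz)]); pts.append(proj(p,(e+R@t)[None])[0])
        pts=np.array(pts);c=int(round(pts[1:,0].mean()));r0=max(0,int(pts[:,1].min())-15)
        col=g[r0:int(pts[:,1].max())+15,c-2:c+3].mean(1);k,_=find_peaks(col,prominence=12)
        print(mx,'col',c,'pred',pts[:,1].round(1),'peaks',r0+k,col[k].round())
E
python3 - <<'E'
from held import *
import pickle
p=shot('wrist');pickle.dump(p,open('w5.pkl','wb'));held(p)
g=cv2.cvtColor(p['pixels'],cv2.COLOR_BGR2GRAY)
for r in (255,262,270): print(r,g[r,225:335:1].tolist())
E
```

```text
-0.014 col 248 pred [254.5 271.1 287.3 303.1 318.4] peaks [252 268 283 293 315] [251. 251. 251. 206. 166.]
0 col 277 pred [254.5 271.1 287.3 303.  318.3] peaks [254 268 270 283 285 293 315] [251. 251. 251. 251. 251. 205. 167.]
0.014 col 306 pred [254.5 271.1 287.3 303.  318.3] peaks [242 252 269 284 292 315] [219. 250. 250. 249. 203. 168.]
255 [203, 204, 203, 203, 203, 159, 119, 89, 58, 226, 244, 244, 245, 246, 246, 246, 245, 246, 245, 245, 246, 246, 245, 246, 246, 245, 246, 245, 246, 245, 246, 246, 246, 245, 246, 246, 245, 246, 246, 246, 245, 245, 245, 246, 245, 246, 246, 245, 246, 246, 245, 246, 245, 245, 246, 246, 246, 245, 246, 246, 246, 246, 245, 245, 244, 245, 244, 245, 246, 245, 245, 244, 244, 245, 245, 246, 245, 245, 245, 245, 246, 245, 245, 244, 244, 244, 245, 244, 245, 245, 245, 247, 249, 248, 245, 245, 244, 204, 123, 140, 192, 203, 204, 203, 204, 203, 202, 203, 203, 204]
262 [203, 203, 203, 192, 146, 78, 54, 51, 41, 36, 97, 189, 205, 203, 205, 204, 205, 204, 205, 203, 204, 205, 204, 204, 204, 203, 202, 204, 204, 205, 204, 205, 203, 203, 203, 205, 203, 204, 204, 203, 203, 2
[... 179 characters left out ...]
203, 204, 203, 205, 203, 204, 203, 203, 203, 203, 203, 203, 203, 202, 203, 202, 203, 204, 182, 111, 27, 40, 47, 52, 77, 142, 191, 204, 202, 204, 203, 204, 204]
270 [173, 132, 80, 56, 52, 39, 38, 33, 29, 152, 238, 251, 251, 251, 250, 251, 250, 251, 252, 251, 250, 250, 251, 251, 251, 251, 251, 250, 251, 251, 250, 251, 251, 251, 251, 250, 251, 251, 251, 250, 250, 251, 251, 251, 251, 251, 251, 250, 251, 251, 251, 251, 251, 251, 251, 250, 250, 251, 251, 251, 251, 251, 251, 251, 250, 250, 250, 250, 250, 250, 248, 250, 250, 249, 250, 249, 250, 249, 250, 249, 249, 249, 249, 249, 249, 249, 249, 249, 249, 249, 249, 249, 249, 249, 249, 249, 229, 155, 28, 26, 32, 46, 51, 54, 81, 142, 192, 202, 203, 203]
```

```bash
python3 - <<'E'
from held import *
import pickle;p=pickle.load(open('w5.pkl','rb'));R,e=tool()
g=cv2.cvtColor(p['pixels'],cv2.COLOR_BGR2GRAY).astype(float)
col=g[240:300,273:282].mean(1);print(col.round().tolist())
w=np.clip(g[240:291,273:282].mean(1)-225,0,None);r=np.arange(240,291)
lab=[(247,260),(263,276),(279,290)];C=[(w[a-240:b-240]*r[a-240:b-240]).sum()/w[a-240:b-240].sum() for a,b in lab];print(C)
def f(v):
    o=[]
    for i in range(3):
        for s in(-1,1):
            q=proj(p,(e+R@np.array([.0168-.0084*i+v[0],s*.0213+v[2],-.042+v[1]]))[None])[0]
            o.append(q[1]-C[i])
            if i<2:o.append(q[0]-([234,321.6],[234,321.8])[i][s>0])
    return o
s=least_squares(f,[0,0,0]);print('dy(tool x), down, dx(tool y)',s.x,np.round(s.fun,1))
E
```

```text
[181.0, 199.0, 209.0, 203.0, 201.0, 201.0, 204.0, 205.0, 200.0, 200.0, 210.0, 242.0, 251.0, 251.0, 251.0, 246.0, 196.0, 172.0, 132.0, 144.0, 201.0, 203.0, 204.0, 204.0, 200.0, 201.0, 208.0, 242.0, 251.0, 251.0, 251.0, 245.0, 166.0, 129.0, 128.0, 132.0, 160.0, 203.0, 205.0, 200.0, 200.0, 201.0, 209.0, 251.0, 250.0, 251.0, 249.0, 225.0, 128.0, 138.0, 201.0, 203.0, 203.0, 205.0, 200.0, 199.0, 200.0, 202.0, 203.0, 85.0]
[np.float64(253.06923076923076), np.float64(269.0496108949416), np.float64(284.4762430939227)]
dy(tool x), down, dx(tool y) [-0.00152432  0.00541061  0.00052205] [-0.1 -0.3 -0.1  0.4 -0.   0.3 -0.1 -0.4  0.1  0.1]
```

Emit:
{"method": "step_arm", "body": {"series": [[-1, -0.2, -1.5, 0, 0.2], [-4, -0.7, -3, 2, 0.2], [-8, -1.4, -3.6, 4, 0.2], [-12, -2.1, -3.6, 6, 0.2], [-16, -2.8, -3.6, 8, 0.2], [-20, -3.5, -3.6, 10, 0.2], [-24, -4.2, -3.6, 12, 0.2], [-28, -4.9, -3.6, 14, 0.2]]}}

```text
time: 7.35
eef_pos: [0.5107, -0.103, 0.2839]
tool_rot: [-0.001, 0.762, 0.648, -0.001]
force: [1.2, 0.3, -1.3]
finger_gap: 0.483
grasp_force: 30.0
```

```bash
python3 -c "
from h import *
plan([.5059,-.1739,.25],-9.4)"
```

```text
row [-7.07  0.67  3.39] turn 0.19 | now [ 0.5107 -0.103   0.2839] ang -9.21
```

Emit:
{"method": "step_arm", "body": {"series": [[-3.5, 0.3, 0, 0.2, 0.2], [-7, 0.6, 0, 0.2, 0.2], [-7.05, 0.65, 0.5, 0.2, 0.2], [-7.05, 0.65, 2.5, 0.2, 0.2], [-7.05, 0.65, 4, 0.2, 0.2], [-7.05, 0.65, 4, 0.2, 0.2], [-7.05, 0.65, 4, 0.2, 0.2], [-7.05, 0.65, 4, 0.2, 0.2]]}}

```text
time: 8.02
eef_pos: [0.5072, -0.1717, 0.2459]
tool_rot: [-0.0, 0.762, 0.648, -0.0]
force: [0.4, 0.3, -2.0]
finger_gap: 0.488
grasp_force: 30.0
```

```bash
cat > chk.py <<'E'
from held import *
import pickle,sys
p=shot('wrist');pickle.dump(p,open(sys.argv[1],'wb'));R,e=tool()
plan([.5059,-.1739,.14],-9.4)
cv2.imwrite('pics/'+sys.argv[2],cv2.resize(p['pixels'][50:290,150:410],None,fx=2.5,fy=2.5,interpolation=cv2.INTER_LINEAR))
E
python3 chk.py w6.pkl w6.png
```

```text
row [-0.23 -0.13 10.67] turn 0.11 | now [ 0.5075 -0.1718  0.2467] ang -9.29
```

View pics/w6.png

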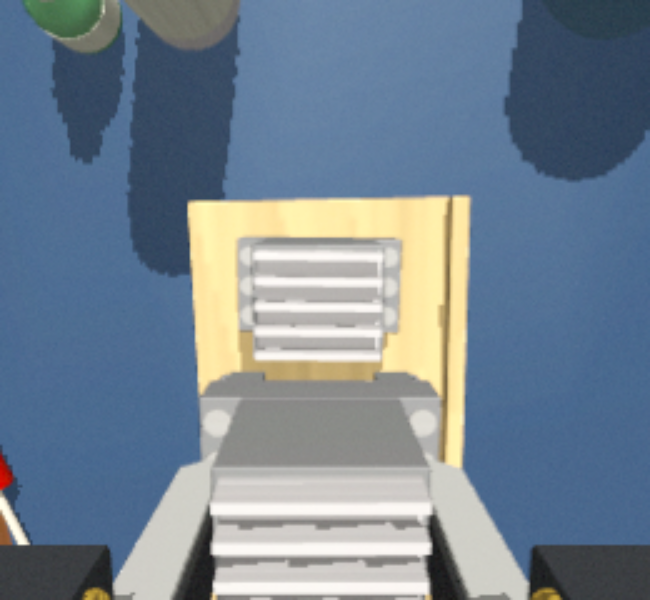

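The held module hangs above its slot behind the spare, whose fins show at columns 254–381 and rows 256–355. I'll refit the spare from this closer view.

```bash
python3 - <<'E'
from h import *
import pickle;p=pickle.load(open('w6.pkl','rb'))
g=cv2.cvtColor(p['pixels'],cv2.COLOR_BGR2GRAY).astype(float)
F=[(s*.0213,.0168-.0084*i,.114) for s in(-1,1) for i in range(5)]
Q=[[150+(x+.5)/2.5-.5,50+(y+.5)/2.5-.5] for x,y in [(254,256),(254,283),(254,308),(254,331),(255,355),(382,256),(382,282),(382,308),(381,331),(380,355)]]
fit(p,Q,F,[.513,-.131,-.15],.06)
for rr in(256,282.5,308,331,355):
    r0=50+rr/2.5;P=[]
    for c in range(256,298):
        a=int(r0)-3;w=g[a:a+7,c];w=np.clip(w-np.median(w),0,None);P.append(at(p,[a+(w*np.arange(7)).sum()/w.sum(),c],.174)[:2])
    P=np.array(P);k=np.polyfit(P[:,0],P[:,1],1);print('fin yaw',np.degrees(np.arctan(k[0])).round(2),np.polyval(k,.5133).round(4))
E
```

```text
x,y [ 0.5134 -0.1313] yaw -9.32 res px [[-0.9, -0.4], [-0.6, -0.7], [-0.4, -0.4], [-0.2, 0.6], [-0.3, 0.9], [0.7, -0.4], [0.4, -0.3], [0.2, -0.4], [0.4, 0.6], [0.6, 0.9]]
fin yaw -9.6 -0.1145
fin yaw -10.19 -0.1228
fin yaw -10.36 -0.1312
fin yaw -10.32 -0.1397
fin yaw -9.57 -0.1478
```

Emit:
{"method": "step_arm", "body": {"series": [[-0.2, -0.1, 1, 0.2, 0.2], [-0.2, -0.1, 3, 0.2, 0.2], [-0.2, -0.1, 5, 0.2, 0.2], [-0.2, -0.1, 7, 0.2, 0.2], [-0.2, -0.1, 9, 0.2, 0.2], [-0.2, -0.1, 9.8, 0.2, 0.2], [-0.2, -0.1, 9.8, 0.2, 0.2], [-0.2, -0.1, 9.8, 0.2, 0.2]]}}

```text
time: 8.73
eef_pos: [0.506, -0.1739, 0.1484]
tool_rot: [0.0, 0.763, 0.646, 0.0]
force: [0.7, -0.2, -1.0]
finger_gap: 0.486
grasp_force: 30.0
```

```bash
python3 chk.py w7.pkl w7.png; python3 -c "
from h import *
print(arm.state()['force'])"
```

```text
row [ 0.02 -0.07  0.93] turn -0.12 | now [ 0.5065 -0.1742  0.1494] ang -9.52
[ 0.7841301   0.15421937 -2.32168081]
```

Down slowly to contact.

Emit:
{"method": "step_arm", "body": {"series": [[0, 0, 0.3, 0, 0.2], [0, 0, 0.5, 0, 0.2], [0, 0, 0.7, 0, 0.2], [0, 0, 0.8, 0, 0.2], [0, 0, 0.9, 0, 0.2], [0, 0, 0.9, 0, 0.2], [0, 0, 0.9, 0, 0.2], [0, 0, 0.9, 0, 0.2]]}}

```text
time: 9.45
eef_pos: [0.5058, -0.1739, 0.139]
tool_rot: [0.0, 0.763, 0.646, -0.0]
force: [-0.3, 0.1, -3.0]
finger_gap: 0.485
grasp_force: 30.0
```

Emit:
{"method": "step_arm", "body": {"series": [[0, 0, 0.1, 0, 0.2], [0, 0, 0.15, 0, 0.2], [0, 0, 0.2, 0, 0.2], [0, 0, 0.25, 0, 0.2], [0, 0, 0.3, 0, 0.2], [0, 0, 0.3, 0, 0.2], [0, 0, 0.3, 0, 0.2], [0, 0, 0.3, 0, 0.2]]}}

```text
time: 10.12
eef_pos: [0.5058, -0.1739, 0.136]
tool_rot: [0.0, 0.763, 0.646, -0.0]
force: [0.4, 0.5, -2.0]
finger_gap: 0.484
grasp_force: 30.0
```

Emit:
{"method": "step_arm", "body": {"series": [[0, 0, 0.05, 0, 0.2], [0, 0, 0.1, 0, 0.2], [0, 0, 0.15, 0, 0.2], [0, 0, 0.2, 0, 0.2], [0, 0, 0.2, 0, 0.2], [0, 0, 0.2, 0, 0.2], [0, 0, 0.2, 0, 0.2], [0, 0, 0.2, 0, 0.2]]}}

```text
time: 10.78
eef_pos: [0.5058, -0.1739, 0.1348]
tool_rot: [0.0, 0.763, 0.646, 0.0]
force: [-2.5, 1.9, 5.0]
finger_gap: 0.487
grasp_force: 30.0
```

Emit:
{"method": "step_arm", "body": {"series": [[0, 0, 0, 0, 0.55], [0, 0, 0, 0, 0.65], [0, 0, 0, 0, 0.75], [0, 0, 0, 0, 0.78], [0, 0, 0, 0, 0.78], [0, 0, -1, 0, 0.78], [0, 0, -4, 0, 0.78], [0, 0, -7, 0, 0.78]]}}

```text
time: 11.45
eef_pos: [0.5048, -0.1734, 0.2036]
tool_rot: [-0.002, 0.763, 0.646, -0.001]
force: [0.5, -0.6, -0.3]
finger_gap: 0.781
grasp_force: 0.0
```

Emit:
{"method": "step_arm", "body": {"series": [[0, 0, -3, 0, 0.78], [0, 0, -6, 0, 0.78], [2, 0, -7, 0, 0.78], [5, 0, -7, 0, 0.78], [8, 0, -7, 0, 0.78], [8, 0, -7, 0, 0.78], [8, 0, -7, 0, 0.78], [8, 0, -7, 0, 0.78]]}}

```text
time: 12.12
eef_pos: [0.519, -0.0953, 0.2743]
tool_rot: [0.0, 0.763, 0.646, -0.0]
force: [-0.1, 0.0, -0.3]
finger_gap: 0.779
grasp_force: 0.0
```

```bash
cat > row.py <<'E'
from h import *
import sys
# fit fins of modules standing on shelf: initial guesses -> brightness fit with subpixel line centroids
def finfit(p,x,y,yaw,z=.174,dbg=True):
    g=cv2.cvtColor(p['pixels'],cv2.COLOR_BGR2GRAY).astype(np.float32); g=cv2.GaussianBlur(g,(0,0),.6)
    xs=np.linspace(-.019,.019,40)
    def cost(v):
        c,s=np.cos(v[2]),np.sin(v[2]); tot=0
        for off,sg in((0,2),(.0042,-1),(-.0042,-1)):
            for i in range(5):
                ly=.0168-.0084*i+off
                q=proj(p,np.c_[v[0]+c*xs-s*ly,v[1]+s*xs+c*ly,np.full(40,z)]).astype(np.float32)
                tot+=sg*cv2.remap(g,q[:,0],q[:,1],cv2.INTER_LINEAR).mean()
        # fin ends
        for e in(-1,1):
            for i in range(5):
                ly=.0168-.0084*i; X=np.array([e*.0203,e*.0225])
                q=proj(p,np.c_[v[0]+c*X-s*ly,v[1]+s*X+c*ly,[z,z]]).astype(np.float32)
                m=cv2.remap(g,q[:,0],q[:,1],cv2.INTER_LINEAR).ravel(); tot+=.3*(m[0]-m[1])
        return -tot
    from scipy.optimize import minimize
    best=min((minimize(cost,[x+a,y+b,yaw],method='Nelder-Mead',options=dict(initial_simplex=[[x+a,y+b,yaw],[x+a+.002,y+b,yaw],[x+a,y+b+.001,yaw],[x+a,y+b,yaw+.03]])) for a in(-.0015,.0015) for b in(-.002,0,.002)),key=lambda r:r.fun)
    print(best.x[:2].round(4),np.degrees(best.x[2]).round(2),round(best.fun)); return best.x
E
python3 - <<'E'
from row import *
import pickle
p=pickle.load(open('w6.pkl','rb'));finfit(p,.5134,-.1313,-.165)
p=shot('wrist');pickle.dump(p,open('w8.pkl','wb'));print(arm.state()['eef_pos'])
finfit(p,.5134,-.1313,-.165);finfit(p,.506,-.1755,-.165)
cv2.imwrite('pics/w8.png',p['pixels'])
print(proj(p,[[.5134,-.1313,.174],[.506,-.1755,.174]]))
E
```

```text
[ 0.5133 -0.1312] -10.42 -831
[ 0.51893164 -0.09573397  0.27411228]
[ 0.5136 -0.1307] -9.61 -866
[ 0.5062 -0.174 ] -9.53 -432
[[277.733781   247.614541  ]
 [277.75357668 288.91416506]]
```

View pics/w8.png

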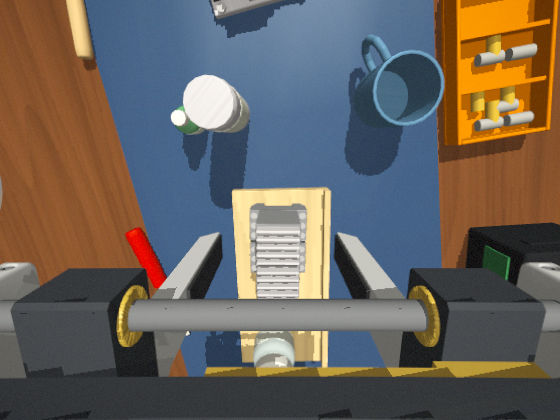

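Module 1 stands beside the spare at the right pitch (fit (0.5062, −0.174), yaw −9.5°). Back to the rail for the second one.

```bash
python3 -c "
from h import *
plan([.5326,.2271,.25],4.8)"
```

```text
row [32.06 -4.02  2.39] turn -14.36 | now [ 0.5189 -0.0957  0.2741] ang -9.56
```

Emit:
{"method": "step_arm", "body": {"series": [[4, -0.5, 0, -2, 0.78], [8, -1, 0, -4, 0.78], [12, -1.5, 0, -6, 0.78], [16, -2, 0, -8, 0.78], [20, -2.5, 0, -10, 0.78], [24, -3, 0, -12, 0.78], [28, -3.5, 1, -14.4, 0.78], [32, -4, 2, -14.4, 0.78]]}}

```text
time: 12.83
eef_pos: [0.5333, 0.2279, 0.2546]
tool_rot: [0.001, 0.677, 0.736, 0.001]
force: [1.2, -0.0, 1.4]
finger_gap: 0.78
grasp_force: 0.0
```

Emit:
{"method": "step_arm", "body": {"series": [[0, 0, 0, 0, 0.78], [0, 0, 2, 0, 0.78], [0, 0, 5, 0, 0.78], [0, 0, 8, 0, 0.78], [0, 0, 10, 0, 0.78], [0, 0, 10, 0, 0.78], [0, 0, 10, 0, 0.78], [0, 0, 10, 0, 0.78]]}}

```text
time: 13.5
eef_pos: [0.5337, 0.2265, 0.1557]
tool_rot: [0.001, 0.677, 0.736, 0.001]
force: [-0.4, 0.1, 0.8]
finger_gap: 0.778
grasp_force: 0.0
```

```bash
python3 -c "
from row import *
plan([.5326,.2271,.084],4.8)
p=shot('wrist'); finfit(p,.5326,.2271,.084,.126)"
```

```text
row [ 0.06 -0.13  7.17] turn 0.0 | now [0.5337 0.2265 0.1557] ang 4.8
[0.5329 0.2278] 4.71 -1047
```

Emit:
{"method": "step_arm", "body": {"series": [[0.1, -0.1, 2, 0, 0.78], [0.1, -0.1, 4, 0, 0.78], [0.1, -0.1, 6, 0, 0.78], [0.1, -0.1, 7.1, 0, 0.78], [0.1, -0.1, 7.1, 0, 0.6], [0.1, -0.1, 7.1, 0, 0.3], [0.1, -0.1, 7.1, 0, 0.2], [0.1, -0.1, 7.1, 0, 0.2]]}}

```text
time: 14.22
eef_pos: [0.5328, 0.2285, 0.0851]
tool_rot: [0.001, 0.676, 0.737, 0.002]
force: [0.1, -0.2, 0.1]
finger_gap: 0.532
grasp_force: 0.0
```

Emit:
{"method": "step_arm", "body": {"series": [[0, 0, 0, 0, 0.2], [0, 0, 0, 0, 0.2], [0, 0, 0, 0, 0.2], [0, 0, -0.3, 0, 0.2], [0, 0, -0.6, 0, 0.2], [0, 0, -1, 0, 0.2], [0, 0, -1.5, 0, 0.2], [0, 0, -2, 0, 0.2]]}}

```text
time: 14.88
eef_pos: [0.531, 0.2278, 0.1025]
tool_rot: [-0.0, 0.676, 0.736, -0.001]
force: [-1.0, -0.1, -1.2]
finger_gap: 0.488
grasp_force: 30.0
```

Emit:
{"method": "step_arm", "body": {"series": [[0, 0, -2, 0, 0.2], [0, 0, -5, 0, 0.2], [0, 0, -8, 0, 0.2], [0, 0, -12, 0, 0.2], [0, 0, -16, 0, 0.2], [0, 0, -18, 0, 0.2], [0, 0, -18, 0, 0.2], [0, 0, -18, 0, 0.2]]}}

```text
time: 15.55
eef_pos: [0.5312, 0.2282, 0.284]
tool_rot: [0.0, 0.676, 0.737, 0.001]
force: [0.8, 0.6, -2.9]
finger_gap: 0.489
grasp_force: 30.0
```

```bash
python3 - <<'E'
from held import *
import pickle
plan([.4987,-.2180,.285],-9.5)
p=shot('wrist');pickle.dump(p,open('w9.pkl','wb'));held(p)
for t in('plain_a','finned_a'):
    print(t,[(round(d['p'],2),np.round(d['pixel']).tolist()) for d in arm.boxes_of(p,t) if d['p']>.3])
E
```

```text
row [-44.18  -7.04  -0.12] turn 14.39 | now [0.5312 0.2282 0.284 ] ang 4.89
-0.014 col 247 pred [252.8 269.2 285.2 300.7 315.8] peaks [245 255 272 287 289 296 314] [222. 252. 252. 252. 252. 207. 169.]
0 col 276 pred [252.8 269.2 285.1 300.6 315.7] peaks [245 257 273 288 296 315] [222. 252. 252. 252. 208. 169.]
0.014 col 304 pred [252.7 269.1 285.  300.5 315.6] peaks [245 256 271 289 296 314] [221. 252. 252. 251. 154. 170.]
plain_a [(0.7, [114.0, 279.0])]
finned_a [(0.8, [251.0, 276.0]), (0.32, [157.0, 281.0])]
```

```bash
python3 - <<'E'
from held import *
import pickle;R,e=tool()
for fn,dz in(('w5.pkl',0),('w9.pkl',0)):
    p=pickle.load(open(fn,'rb'))
    if fn=='w5.pkl': # pose at that time from camera: recover tool from camera extrinsics
        pass
    Rc=cv2.Rodrigues(np.array(p['rvec'],float))[0];o=-Rc.T@np.array(p['tvec'],float).ravel()
    q9=pickle.load(open('w9.pkl','rb'));R9=cv2.Rodrigues(np.array(q9['rvec'],float))[0];o9=-R9.T@np.array(q9['tvec'],float).ravel()
    Rt=Rc.T@(R9@R); et=o+Rt@(R.T@(e-o9))
    g=cv2.cvtColor(p['pixels'],cv2.COLOR_BGR2GRAY).astype(float)
    col=g[235:300,273:282].mean(1);w=np.clip(col-225,0,None);rr=np.arange(235,300)
    n,lab=cv2.connectedComponents((w>0).astype(np.uint8).reshape(-1,1));lab=lab.ravel()
    C=[(w*rr)[lab==k].sum()/w[lab==k].sum() for k in range(1,n) if w[lab==k].sum()>40][:3]
    r1=int(round(C[1]));ln=g[r1,200:350];i=np.where(ln>228)[0];E=[200+i[0]-.5,200+i[-1]+.5]
    def f(v):
        out=[]
        for i in range(3):
            q=proj(p,(et+Rt@np.array([.0168-.0084*i+v[0],v[2],-.042+v[1]]))[None])[0];out.append(q[1]-C[i])
        for s,E_ in((-1,E[0]),(1,E[1])): out.append(proj(p,(et+Rt@np.array([.0084+v[0],s*.0213+v[2],-.042+v[1]]))[None])[0][0]-E_)
        return out
    s=least_squares(f,[0,0,0]);print(fn,np.round(C,1),E,s.x.round(4),np.round(s.fun,1))
E
```

```text
w5.pkl [253.1 269.  284.5] [np.float64(234.5), np.float64(320.5)] [-0.0019  0.0024  0.0012] [ 0.1 -0.  -0.  -0.   0. ]
w9.pkl [256.1 272.3 288.1] [np.float64(233.5), np.float64(321.5)] [-0.002  -0.001   0.0012] [ 0.1  0.  -0.1 -0.   0. ]
```

Emit:
{"method": "step_arm", "body": {"series": [[-3, -0.5, 0, 1, 0.2], [-7, -1.1, 0, 3, 0.2], [-11, -1.7, 0, 5, 0.2], [-15, -2.3, 0, 7, 0.2], [-19, -3, 0, 9, 0.2], [-23, -3.6, 0, 11, 0.2], [-27, -4.3, 0, 13, 0.2], [-31, -4.9, 0, 14.4, 0.2]]}}

```text
time: 16.37
eef_pos: [0.5072, -0.0863, 0.2801]
tool_rot: [-0.002, 0.764, 0.645, -0.001]
force: [0.9, -0.4, -2.8]
finger_gap: 0.492
grasp_force: 30.0
```

Emit:
{"method": "step_arm", "body": {"series": [[-3.5, 0, 0, 0, 0.2], [-7, 0.5, 0, 0, 0.2], [-10, 0.8, 0, 0, 0.2], [-12.5, 1, 0, 0, 0.2], [-12.5, 1, 0, 0, 0.2], [-12.5, 1, 0, 0, 0.2], [-12.5, 1, 0, 0, 0.2], [-12.5, 1, 0, 0, 0.2]]}}

```text
time: 17.03
eef_pos: [0.4979, -0.2086, 0.2819]
tool_rot: [-0.001, 0.763, 0.646, -0.0]
force: [0.1, 1.2, -2.1]
finger_gap: 0.489
grasp_force: 30.0
```

```bash
python3 -c "
from row import *
plan([.4987,-.2180,.142],-9.5)
import pickle
p=shot('wrist');pickle.dump(p,open('w10.pkl','wb')); finfit(p,.5136,-.1313,-.165);finfit(p,.506,-.1745,-.165)"
```

```text
row [-0.93  0.26 13.98] turn 0.05 | now [ 0.4979 -0.2086  0.2819] ang -9.45
[ 0.5135 -0.1313] -9.66 -777
[ 0.5059 -0.1742] -9.77 -886
```

Emit:
{"method": "step_arm", "body": {"series": [[-0.9, 0.25, 0.5, 0, 0.2], [-0.9, 0.25, 3, 0, 0.2], [-0.9, 0.25, 6, 0, 0.2], [-0.9, 0.25, 9, 0, 0.2], [-0.9, 0.25, 12, 0, 0.2], [-0.9, 0.25, 13.5, 0, 0.2], [-0.9, 0.25, 13.9, 0, 0.2], [-0.9, 0.25, 13.9, 0, 0.2]]}}

```text
time: 17.75
eef_pos: [0.4984, -0.2185, 0.1422]
tool_rot: [-0.002, 0.763, 0.646, -0.001]
force: [0.6, -0.2, -2.0]
finger_gap: 0.488
grasp_force: 30.0
```

```bash
python3 -c "
from row import *
plan([.4987,-.2180,.132],-9.5);print(arm.state()['force'])"
```

```text
row [0.05 0.03 1.02] turn 0.02 | now [ 0.4984 -0.2185  0.1422] ang -9.48
[ 0.62311875 -0.20299313 -1.96364766]
```

Emit:
{"method": "step_arm", "body": {"series": [[0, 0, 0.3, 0, 0.2], [0, 0, 0.5, 0, 0.2], [0, 0, 0.7, 0, 0.2], [0, 0, 0.8, 0, 0.2], [0, 0, 0.9, 0, 0.2], [0, 0, 0.9, 0, 0.2], [0, 0, 0.9, 0, 0.2], [0, 0, 0.9, 0, 0.2]]}}

```text
time: 18.42
eef_pos: [0.4992, -0.2192, 0.1352]
tool_rot: [0.0, 0.763, 0.646, 0.0]
force: [-0.4, -0.3, -2.3]
finger_gap: 0.487
grasp_force: 30.0
```

Emit:
{"method": "step_arm", "body": {"series": [[0, 0.05, 0.1, 0, 0.2], [0.05, 0.0, 0.15, 0, 0.2], [0.05, 0, 0.2, 0, 0.2], [0.05, 0, 0.25, 0, 0.2], [0.05, 0, 0.3, 0, 0.2], [0.05, 0, 0.3, 0, 0.2], [0.05, 0, 0.3, 0, 0.2], [0.05, 0, 0.3, 0, 0.2]]}}

```text
time: 19.08
eef_pos: [0.4992, -0.2186, 0.1329]
tool_rot: [0.0, 0.763, 0.646, 0.0]
force: [-3.2, 1.7, 5.5]
finger_gap: 0.484
grasp_force: 30.0
```

Contact at +5.5 N, so release and back off upward and toward +y.

Emit:
{"method": "step_arm", "body": {"series": [[0, 0, 0, 0, 0.55], [0, 0, 0, 0, 0.65], [0, 0, 0, 0, 0.75], [0, 0, 0, 0, 0.78], [0, 0, 0, 0, 0.78], [0, 0, -1, 0, 0.78], [0, 0, -4, 0, 0.78], [0, 0, -8, 0, 0.78]]}}

```text
time: 19.75
eef_pos: [0.4974, -0.2176, 0.2094]
tool_rot: [-0.004, 0.763, 0.646, -0.001]
force: [1.0, -0.5, -0.7]
finger_gap: 0.779
grasp_force: 0.0
```

Emit:
{"method": "step_arm", "body": {"series": [[0, 0, -3, 0, 0.78], [0, 0, -7, 0, 0.78], [0, 0, -11, 0, 0.78], [0, 0, -12, 0, 0.78], [0, 0, -12, 0, 0.78], [0, 0, -12, 0, 0.78], [0, 0, -12, 0, 0.78], [0, 0, -12, 0, 0.78]]}}

```text
time: 20.42
eef_pos: [0.4986, -0.2183, 0.329]
tool_rot: [-0.002, 0.763, 0.646, -0.001]
force: [-0.1, -0.3, 0.1]
finger_gap: 0.782
grasp_force: 0.0
```

```bash
python3 - <<'E'
from row import *
print(arm.state()['eef_pos'],arm.state()['force'])
p=shot('wrist')
for g in((.5135,-.1313),(.506,-.1743),(.499,-.2185)): finfit(p,*g,-.165)
t=shot('top'); 
for n in ['jar','spray_can','mug','paste_tin','flux_bottle','plain_a']:
    print(n,[(round(d['p'],2),np.round(d['pixel']).tolist()) for d in arm.boxes_of(t,n) if d['p']>.45])
c=proj(p,[[.506,-.175,.15]])[0].astype(int)
a=cv2.resize(p['pixels'][max(0,c[1]-75):c[1]+75,c[0]-100:c[0]+100],(400,300),interpolation=cv2.INTER_CUBIC)
s=shot('scene');b=cv2.resize(s['pixels'][60:360,150:450],(400,300) if 0 else (400,400));
b2=cv2.resize(s['pixels'][70:180,170:320],(400,293),interpolation=cv2.INTER_CUBIC)
o=np.zeros((600,800,3),np.uint8);o[:300,:400]=a;o[300:593,:400]=b2;o[:400,400:]=b;cv2.imwrite('pics/fin.png',o)
E
```

```text
[ 0.49856988 -0.21827508  0.32901626] [-0.05318667 -0.28430195  0.09934541]
[ 0.5133 -0.1309] -9.56 -690
[ 0.5062 -0.1741] -9.5 -917
[ 0.4993 -0.2195] -9.85 -861
jar []
spray_can [(0.9, [237.0, 280.0])]
mug [(0.91, [142.0, 288.0])]
paste_tin []
flux_bottle [(0.62, [256.0, 281.0])]
plain_a [(0.88, [213.0, 145.0]), (0.6, [210.0, 165.0])]
```

View pics/fin.png

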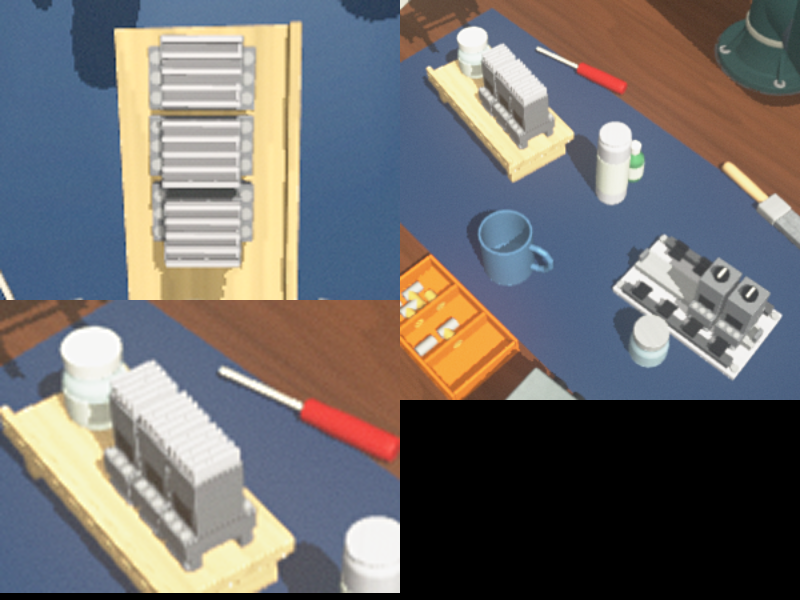

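The final views show three finned modules upright in one straight row, squared up, with gaps of about 4 and 6 mm. The plain modules are still clipped on the rail, the other things look undisturbed, and the arm is clear.

```bash
python3 -c "
from station import arm
print(arm.job_done())"
```

```text
the job is handed in; nothing more can be done
None
```

I handed the job in after about 21 s of the 64 s allowed: both finned modules are off the rail and stand upright on the shelf in a straight, squared row with the spare, with gaps of about 4 and 6 mm, and the last pictures show nothing else disturbed.

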